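Clamp an enamel jar with the slip-clutch knob

TASK

Stand the red enamel jar upright on the jar-holding fixture between its V jaw and its sliding jaw, let go of it, then turn the black knob clockwise until the jar is clamped and the knob's drag clutch first slips. Stop there at once: the red tell-tale pin in the knob creeps out as the clutch slips, and it must have begun to rise but never by more than 2 mm. Let go, and leave the other jars where they stand.

Things in the scene. Friction and masses are not known exactly. Their poses are not given: they have to be found in the camera images.
- red_jar_mid (a point): centre of the loose red enamel jar to be clamped: round, 34 mm diameter, 26 mm high, 12 to 25 g, its cap is the upper 11 mm; the point is 13 mm above its underside; z up
- red_jar: the same red jar; origin at the centre of its underside, z up
- green_jar_mid (a point): centre of a loose green enamel jar of the same size (34 mm diameter, 26 mm high); a bystander
- cream_jar_mid (a point): centre of a loose cream enamel jar of the same size; a bystander
- frit_jar_a: loose white-lidded jar, 58 mm diameter, 58 mm high, origin at the centre of its underside; a bystander
- fixture: jar-holding fixture, fixed to the bench; origin at bench height. Grey plate 84 x 172 x 12 mm, long axis along its y. Towards +y a fixed aluminium 90-degree V jaw that opens to -y; towards -y a blue gear housing 52 mm wide, y = -85 to -23 mm, top 40 mm above the bench, with the black knob; between them the sliding jaw. Both jaws end 23 mm above the bench, below the jar's cap
- seat (a point): where the centre of the red jar's underside lies when clamped: on the plate's top, 12 mm above the bench, at y = +40 mm on the fixture's middle line (x = 0); axes as the fixture's. The jar may be set down short of it (towards -y) within the jaw gap; the jaw then pushes it home
- jaw: the sliding jaw, 34 mm wide, origin as the fixture's plus its travel along the fixture's y; the knob's screw closes it 10 mm per radian, and it stays where it is left (self-locking)
- jaw_face (a point): middle of the sliding jaw's pressing face, which looks to the fixture's +y; the jar is clamped when this is 17 mm to -y of the seat. At the start it stands 8 to 12 mm further open
- knob_grip (a point): on the black knob's upright axis, 60 mm above the bench, the height to grip: a bar 42 mm long (this point's x), 12 mm thick (y), from 49.5 to 69.5 mm above the bench, on a 35 mm disc. Clockwise from above closes the jaw, after 0 to 0.8 rad of free play at the start. It drives the screw through a spring (1.5 N m per rad; let go, it springs back up to 0.2 rad)
- telltale_top (a point): top of the red tell-tale pin, 6 mm in diameter, in the middle of the knob bar's top: 70.0 mm above the bench (0.5 mm proud of the bar) while the clutch has not slipped; it creeps up 5 mm per radian of slip and stays out
- knob: the same knob (origin on its axis at bench height). Torque to turn it: nearly none in the free play, about 0.16 N m while it drives the jaw, rising to 0.30 N m with the jar clamped; there the drag clutch slips and the torque rises no further. The spring keeps the torque up while the turned knob is held still
Mind the look-alikes: they are no part of the job. Leave any brown look-alike of the red_jar alone.

How it is judged (in metres and radians):
On the way, in this order (a step that is already met when the one before it is completed fails the run):
1. the red jar stands upright on the fixture's plate between the jaws, let go, before the clutch has slipped (x of red_jar in the frame of seat between -0.012 and 0.012 m and y of red_jar in the frame of seat between -0.018 and 0.003 m and z of red_jar in the frame of seat below 0.003 m and angle between red_jar's own z axis and vertical below 0.1 rad and contact force between the fingers and red_jar below 0.1 N and z of telltale_top in the frame of fixture below 0.07025 m), for 0.2 s.
2. the jar is clamped and the clutch has slipped (contact force between jaw and red_jar above 5 N and z of telltale_top in the frame of fixture above 0.07025 m), for 0.1 s.
At the end, for the whole second after the job is handed in: The red jar stands at rest and upright (within 0.1 rad) on the fixture's plate, within 5 mm of the seat, pressed by the sliding jaw with more than 5 N; the tell-tale pin has risen by 0.25 to 2 mm (0.05 to 0.4 rad of slip) (all of step 2 and horizontal distance between red_jar and seat below 0.005 m and z of red_jar in the frame of seat below 0.003 m and angle between red_jar's own z axis and vertical below 0.1 rad and linear speed of red_jar below 0.01 m/s and z of telltale_top in the frame of fixture below 0.072 m); the robot touches nothing.
It fails at once if the clutch is run on: the tell-tale pin has risen by more than 2 mm (z of telltale_top in the frame of fixture above 0.072 m).
It fails at once if another jar is moved by more than 20 mm (distance of any of green_jar_mid, cream_jar_mid, frit_jar_a from where it was at the start of the episode above 0.02 m).
It also fails if it takes over 72 s, if anything falls off the work surface, if the arm or the gripper's body presses on something with over 40 N, if the wrist force passes 120 N, or if a joint passes its speed limit or range.

ROBOT

A 7-joint arm with a two-finger parallel gripper is mounted at the origin on a cart in front of the work surface, level with it; the furniture and walls round the work are solid. World frame = base frame: x ahead of the robot, y to its left, z up, the work surface at z = 0. Lengths are in mm, angles in rad, forces in N, time in s.
With the tool pointing down it reaches from about 400 to 850 mm from the base axis. Payload 4.5 kg.
Tool frame: the origin (TCP) lies on the centre line of the jaws, within the pads' length; the fingertips stand 19 mm ahead of it and the grasp point (between the pads) is the TCP; z points along the fingers, y is the line along which they close (so a half turn about z gives the same grasp; the last joint's range is limited). The gripper opens to 85 mm and grips with 20 to 120 N. Pads are 22 mm wide; open, the fingers measure 114 mm over their backs; the gripper's body (76 mm by 85 mm) begins 54 mm behind the grasp point. The pads swing forward as they close: fully open they stand 13 mm farther back than shut.
Start: joints at [-1.216, 0.689, -0.195, 1.565, 0.157, 0.902, -0.215], TCP at [197.059, 593.144, 250.317] pointing down, gripper open.
Joint ranges: [-3.01, 3.01], [-0.46, 2.08], [-1.47, 1.51], [0.13, 2.56], [-1, 4.14], [0.04, 2.09], [-2.66, 2.66]. Speed limits (rad/s): [2.57, 2.57, 3.14, 3.14, 3.14, 3.14, 3.14].

INTERFACE

Orientations are given as [roll, pitch, yaw] about the fixed x, y, z axes, in that order (R = Rz(yaw) Ry(pitch) Rx(roll)).
In Python, from cell import observe, optics, ticket, models gives the robot as it stands. The module is installed in compiled form; this text tells all that it offers.
- The arm moves only by the shell command python3 -m jog 'ROWS' [FORCE]. ROWS is JSON, a list that holds one entry, the list of rows, each a list of 7 numbers: the turn, a rotation vector about the tool's x, y, z in rad, then the shift along the tool's x, y, z in m, then the opening, from 0 (shut) to 1 (fully open). In form: [[[wx, wy, wz, x, y, z, gripper], ...]]. A call has exactly 8 rows; each row shifts and turns the commanded pose from where the row before left it, along the tool's axes as they then stand; what a row does not reach is not made up. A row lasts 1/12 s, in which the tool goes at most 41.7 mm and 7.16 degrees, less where a joint would pass 70% of its speed; a pose out of reach is approached as far as the arm can. A call with a gripper value outside its range is refused whole. The fingers move at their own pace and stop on an object; FORCE is the grip in N (left out, the last holds). Time passes only in rows, so rows that do not move let the fingers close, or fill a call up. It gives the time, the measured TCP pose, the force, the opening and the grip force at its end, in the units of the state.
- observe(): the state, without advancing time (a new reading comes with each control period).
- optics.read_camera(name): name is "scene" or "top" or "wrist"; returns the picture (480x640x3 uint8, blue, green, red); there is no depth.
- optics.get_calibration(name): a dict with "intrinsics" (3x3 intrinsics, pixels), "origin" and "orientation" of the camera in the world. Camera axes: x right, y down, z forward; pixel columns grow to the right and rows downward; lengths in mm; the calibration is good to about 2 mm. A picture is of the moment at which its call begins: read the wrist's pose just before it. get_calibration takes no time and is no camera call; for the wrist camera it gives the pose at the moment of the call.
- ticket.finish_job(): hands the job in; it is judged then, once.
Trained networks look in the newest picture that a camera, given by its name, has taken for a name from the list of things; names that differ only in an ending like _2 or _b are one class to them, and where a whole thing is asked for, a point or a joint stands for the part that bears it (a point fixed in the world has none). Each returns a list of dicts, best first, with "score" (0 to 1); they miss things now and then, are a little off and sometimes report something else, mostly with a low value. They report only what shows in the picture. A call takes as long as a camera call. They do not tell look-alikes from the thing itself.
- models.boxes_of(thing, camera): "xy" ([column, row] in pixels, amid what is visible of it).
The state is a dict: "clock": time; "q": joint angles; "joint_vel": joint speeds; "joint_efforts": joint torques, N m; "ee_pos": TCP position; "tool_rot": TCP orientation; "contact_force": force on the tool from outside, world axes, zero at the start; "torque": the same for the moment, N m; "width": finger opening in mm; "gripper_force": force on a finger pad.
Only numpy, scipy, OpenCV 4.12 (cv2) and the standard library are available. Lean on these libraries where they do the work, as an engineer would, in place of code of your own. Each camera call takes 0.05 s, during which the arm holds its last target. There are 200 camera calls.

## Working session

There is one attempt and no reset: what is moved stays moved. The work goes in short steps, Python scripts to look and compute and a shell command to move; the robot and the scene stay as the last step left them, time stands still between calls to the robot, and variables do not carry over. Pictures are saved under pics/ and viewed, at most 10 in all, crops included, and the job is handed in when it is done.

```bash
mkdir -p pics
cat > h.py <<'E'
import numpy as np, cv2
from scipy.spatial.transform import Rotation as R
from cell import observe, optics, ticket, models
def ray(cam,uv,z):
    c=optics.get_calibration(cam);K=np.array(c["intrinsics"]);o=np.array(c["origin"],float);M=np.array(c["orientation"],float)
    if M.shape!=(3,3): M=R.from_euler('xyz',M).as_matrix()
    d=M@np.linalg.inv(K)@np.array([uv[0],uv[1],1.]);return (o+d*(z-o[2])/d[2]).round(1)
def proj(cam,p):
    c=optics.get_calibration(cam);K=np.array(c["intrinsics"]);o=np.array(c["origin"],float);M=np.array(c["orientation"],float)
    if M.shape!=(3,3): M=R.from_euler('xyz',M).as_matrix()
    q=K@M.T@(np.array(p,float)-o);return (q[:2]/q[2]).round(1)
def find(cam,things):
    for t,z in things:
        for r in models.boxes_of(t,cam)[:4]: print(cam,t,round(r["score"],2),np.round(r["xy"],1),ray(cam,r["xy"],z))
E
python3 - <<'E'
from h import *
s=observe();print({k:np.round(v,3) for k,v in s.items()})
for c in("top","scene"):
    print(c,optics.get_calibration(c)); cv2.imwrite(f"pics/{c}0.png",optics.read_camera(c))
find("top",[("red_jar_mid",13),("green_jar_mid",13),("cream_jar_mid",13),("frit_jar_a",29),("fixture",12),("jaw_face",20),("jaw",20),("knob_grip",60),("telltale_top",70)])
find("scene",[("red_jar_mid",13),("knob_grip",60),("telltale_top",70),("jaw_face",20)])
E
```

```text
{'clock': np.float64(0.0), 'q': array([-1.216,  0.69 , -0.195,  1.566,  0.157,  0.903, -0.215]), 'joint_vel': array([-0.001,  0.002,  0.001,  0.002, -0.002,  0.   ,  0.001]), 'joint_efforts': array([ 1.0000e-03, -5.3963e+01, -1.2660e+00, -1.5854e+01,  9.0000e-03,
        9.0000e-03,  0.0000e+00]), 'ee_pos': array([196.896, 592.511, 249.443]), 'tool_rot': array([-3.14 ,  0.   ,  2.821]), 'contact_force': array([-0.408,  0.084,  1.082]), 'torque': array([-0.025, -0.019,  0.025]), 'gripper_force': np.float64(0.0), 'width': np.float64(85.515)}
top {'intrinsics': array([[462.64605516,   0.        , 314.17100364],
       [  0.        , 462.64605516, 233.42141357],
       [  0.        ,   0.        ,   1.        ]]), 'origin': array([461.59492114, -41.81033821, 982.64732017]), 'orientation': array([-3.02226836e+00, -9.65034760e-04, -1.58708074e+00])}
scene {'intrinsics': array([[514.58285306,   0.        , 317.34406769],
       [  0.        , 514.58285306, 240.68342546],
       [  0.        ,   0.        ,   1.        ]]), 'origin': array([  59.16910743, -692.41738889,  444.23700209]), 'ori
[... 360 characters left out ...]
a 0.56 [263.  254.4] [534.   61.8  29. ]
top fixture 0.63 [245.1 251.2] [542.6 101.2  12. ]
top jaw_face 0.55 [235.  250.1] [544.6 121.1  20. ]
top jaw 0.61 [232.8 248.5] [548.  125.7  20. ]
top knob_grip 0.8 [263.5 256.9] [526.6  57.4  60. ]
top knob_grip 0.45 [390.3 236.9] [ 562.7 -197.2   60. ]
top knob_grip 0.21 [235.6 250.5] [540.3 113.1  60. ]
top telltale_top 0.3 [409.5 296.6] [ 443.6 -228.8   70. ]
scene red_jar_mid 0.95 [389.1 348.3] [ 516.6 -266.3   13. ]
scene red_jar_mid 0.83 [382.9 320.1] [ 563.7 -206.8   13. ]
scene red_jar_mid 0.78 [369.8 295.8] [ 601.9 -137.2   13. ]
scene knob_grip 0.7 [267.5 246.8] [527.   61.2  60. ]
scene jaw_face 0.17 [336.4 357.8] [ 437.9 -242.7   20. ]
```

View pics/top0.png

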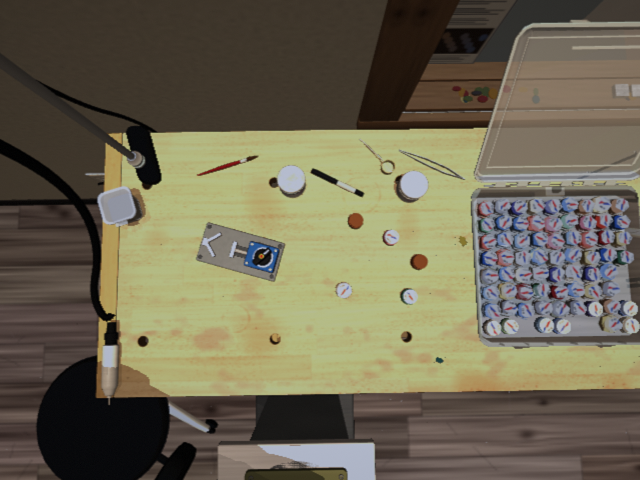

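View pics/scene0.png

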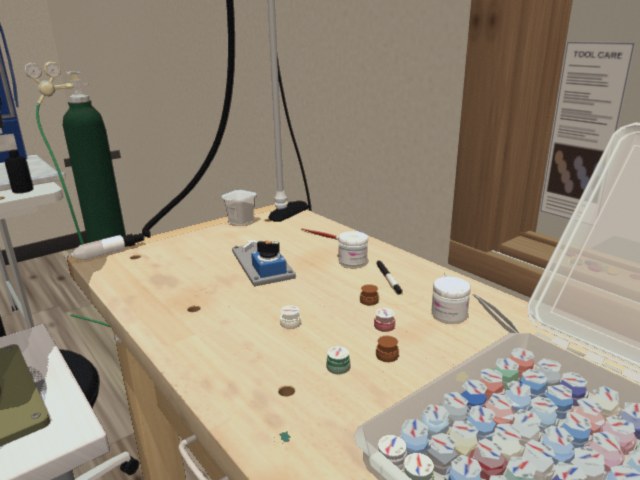

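The pictures show the red jar at top (391,237) and scene (385,319), with brown look-alikes at top (356,220) and (419,262). The fixture is at top (241,251), V jaw to the left and knob at (262,256). I'll move towards the fixture for a wrist view.

```bash
cat >> h.py <<'E'
def togo(p,yaw=None):
    s=observe();M=R.from_euler('xyz',s["tool_rot"]).as_matrix()
    d=M.T@(np.array(p,float)-s["ee_pos"]);print("tcp",np.round(s["ee_pos"],1),np.round(s["tool_rot"],3),"clock",round(float(s["clock"]),2),"shift tool mm",d.round(1))
    if yaw is not None:
        a=np.arctan2(M[1,0],M[0,0]);w=-(yaw-a);w=(w+np.pi/2)%np.pi-np.pi/2;print("yaw",round(a,3),"wz",round(w,3),"q7",s["q"][6].round(3))
E
python3 - <<'E'
from h import *
s=observe();c=optics.get_calibration("wrist");print(c)
M=R.from_euler('xyz',s["tool_rot"]).as_matrix();print("cam in tool",M.T@(c["origin"]-s["ee_pos"]),(R.from_matrix(M).inv()*R.from_euler('xyz',c["orientation"])).as_matrix().round(2))
togo([540,100,250],0)
E
```

```text
{'intrinsics': array([[401.505853  ,   0.        , 316.65332394],
       [  0.        , 401.505853  , 232.02367072],
       [  0.        ,   0.        ,   1.        ]]), 'origin': array([117.01938417, 619.94146142, 374.52228351]), 'orientation': array([ 2.80713749e+00, -3.08699793e-04,  1.25001331e+00])}
cam in tool [  84.40538242    0.21349007 -124.17511749] [[-0.   -0.94 -0.33]
 [ 1.   -0.    0.  ]
 [-0.   -0.33  0.94]]
tcp [197.1 593.1 250.3] [ 3.141 -0.     2.821] clock 0.75 shift tool mm [-4.809e+02 -3.599e+02  3.000e-01]
yaw 2.821 wz -0.321 q7 -0.215
```

Run:
```python
from h import *
im=cv2.imread("pics/top0.png")[205:295,180:300]
cv2.imwrite("pics/top0c.png",cv2.resize(im,None,fx=6,fy=6,interpolation=cv2.INTER_CUBIC))
```

```text
(no output)
```

View pics/top0c.png

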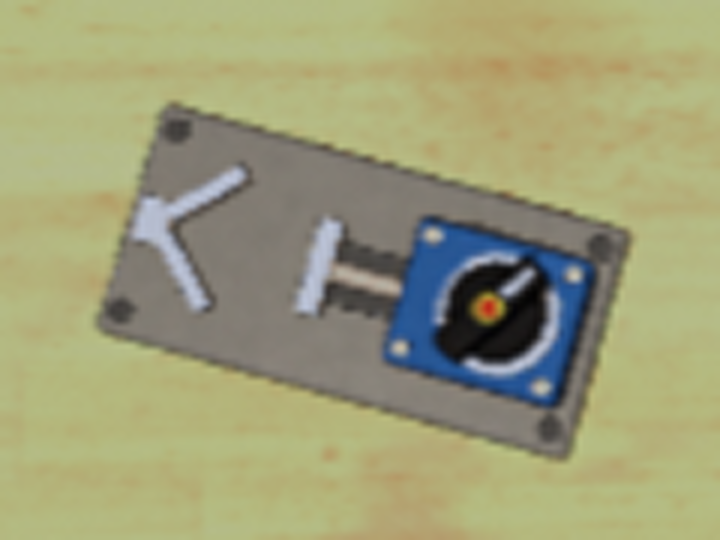

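The crop clearly shows the plate corners, the jaws and the knob bar, with the tell-tale at about (487,308). I'll compute the poses.

```bash
python3 - <<'E'
from h import *
f=lambda u,v,z: ray("top",(u/6+180-.4,v/6+205-.4),z)
C=[f(*c,12) for c in[(168,103),(98,326),(568,458),(628,232)]];C=np.array(C);print(C,C.mean(0))
d=(C[0]+C[1]-C[2]-C[3])[:2];print("len",np.linalg.norm(d)/2,"y dir",d/np.linalg.norm(d),"yaw",np.arctan2(d[1],d[0])-np.pi/2)
print("telltale",f(487,308,70)); a=f(455,348,69.5);b=f(533,265,69.5);print(a,b,np.arctan2(*(b-a)[1::-1]))
print("jaw face ends",f(337,220,23),f(312,315,23))
E
find=1
```

```text
[[606.5 180.7  12. ]
 [528.  204.3  12. ]
 [479.4  40.3  12. ]
 [558.1  18.7  12. ]] [543. 111.  12.]
len 170.06248851525135 y dir [0.28518929 0.95847122] yaw -0.2892039117785201
telltale [527.9  61.7  70. ]
[515.   72.3  69.5] [541.9  46.6  69.5] -0.7625884318529649
jaw face ends [562.8 119.1  23. ] [529.9 127.6  23. ]
```

```bash
python3 -m jog '[[[0,0,-0.04,-0.039,0,0,1],[0,0,-0.04,-0.039,0,0,1],[0,0,-0.04,-0.039,0,0,1],[0,0,-0.04,-0.039,0,0,1],[0,0,-0.04,-0.039,0,0,1],[0,0,-0.04,-0.039,0,0,1],[0,0,-0.04,-0.039,0,0,1],[0,0,-0.04,-0.039,0,0,1]]]'
python3 - <<'E'
from h import *
togo([540,100,250],2.88)
E
```

```text
clock: 1.42
ee_pos: [504.9, 536.1, 250.5]
tool_rot: [-3.141, 0.0, -3.141]
contact_force: [0.3, 2.0, 0.1]
width: 85.7
gripper_force: 0.0
tcp [504.9 536.1 250.5] [-3.141  0.    -3.141] clock 1.42 shift tool mm [ -34.9 -436.1    0.7]
yaw -3.141 wz 0.262 q7 0.52
```

```bash
python3 -m jog '[[[0,0,0,-0.004,-0.041,0,0.7],[0,0,0,-0.004,-0.041,0,0.7],[0,0,0,-0.004,-0.041,0,0.7],[0,0,0,-0.004,-0.041,0,0.7],[0,0,0,-0.004,-0.041,0,0.7],[0,0,0,-0.004,-0.041,0,0.7],[0,0,0,-0.004,-0.041,0,0.7],[0,0,0,-0.004,-0.041,0,0.7]]]' 40; python3 -m jog '[[[0,0,0,-0.004,-0.041,0,0.7],[0,0,0,-0.004,-0.041,0,0.7],[0,0,0,-0.004,-0.041,0,0.7],[0,0,0,-0.004,-0.041,0,0.7],[0,0,0,-0.004,-0.041,0,0.7],[0,0,0,-0.004,-0.041,0,0.7],[0,0,0,-0.004,-0.041,0,0.7],[0,0,0,-0.004,-0.041,0,0.7]]]'
python3 - <<'E'
from h import *
togo([566,-206,130],2.85)
E
```

```text
clock: 2.08
ee_pos: [534.4, 207.3, 250.5]
tool_rot: [3.142, 0.0, 3.141]
contact_force: [0.4, -0.8, -0.5]
width: 60.0
gripper_force: 0.0
clock: 2.75
ee_pos: [566.1, -120.9, 250.5]
tool_rot: [-3.142, 0.0, 3.141]
contact_force: [0.5, 0.5, -0.5]
width: 60.0
gripper_force: 0.0
tcp [ 566.1 -120.9  250.5] [-3.142  0.     3.141] clock 2.75 shift tool mm [ 1.000e-01 -8.500e+01  1.205e+02]
yaw 3.141 wz 0.291 q7 1.413
```

```bash
python3 -m jog '[[[0,0,0,0,-0.022,0.029,0.7],[0,0,0,0,-0.021,0.03,0.7],[0,0,0,0,-0.021,0.03,0.7],[0,0,0,0,-0.021,0.03,0.7],[0,0,0.1,0,0,0,0.7],[0,0,0.1,0,0,0,0.7],[0,0,0.09,0,0,0,0.7],[0,0,0,0,0,0,0.7]]]'
python3 - <<'E'
from h import *
togo([566,-206,130],2.85)
im=optics.read_camera("wrist");cv2.imwrite("pics/w1.png",im)
find("wrist",[("red_jar_mid",13),("red_jar",13)])
E
```

```text
clock: 3.42
ee_pos: [566.2, -203.8, 131.1]
tool_rot: [-3.141, -0.0, 2.848]
contact_force: [0.6, 0.3, 0.1]
width: 60.1
gripper_force: 0.0
tcp [ 566.2 -203.8  131.1] [-3.141 -0.     2.848] clock 3.42 shift tool mm [-0.4 -2.2  1.1]
yaw 2.848 wz -0.002 q7 1.265
wrist red_jar_mid 0.84 [437.4 254.8] [ 603.8 -132.4   13. ]
wrist red_jar_mid 0.66 [311.  233.7] [ 566.4 -207.3   13. ]
wrist red_jar_mid 0.63 [198.6 178.3] [ 512.5 -262.8   13. ]
wrist red_jar 0.7 [315.5 233.1] [ 566.8 -204.4   13. ]
wrist red_jar 0.7 [438.6 250. ] [ 600.7 -131.    13. ]
```

View pics/w1.png

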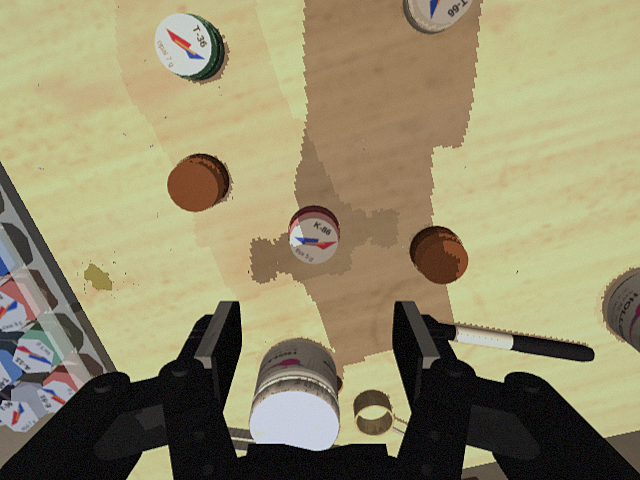

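The red jar's white lid lies at (314,240) between the fingers, and the brown pair is at (198,183) and (439,254).

Run:
```python
from h import *
im=cv2.imread("pics/w1.png")
p=ray("wrist",(313.5,240.5),26);print(p,ray("wrist",(315,233.5),13))
print("tcp px",proj("wrist",observe()["ee_pos"]))
togo([(p[0]+566.8)/2,(p[1]-205)/2,32])
```

```text
[ 566.7 -205.6   26. ] [ 567.  -204.7   13. ]
tcp px [316.  339.9]
tcp [ 566.3 -203.7  131.4] [-3.142  0.     2.853] clock 3.57 shift tool mm [-0.9 -1.4 99.4]
```

```bash
python3 -m jog '[[[0,0,0,-0.001,-0.0015,0.025,0.7],[0,0,0,0,0,0.025,0.7],[0,0,0,0,0,0.02,0.7],[0,0,0,0,0,0.017,0.7],[0,0,0,0,0,0.012,0.7],[0,0,0,0,0,0,0.7],[0,0,0,0,0,0,0.3],[0,0,0,0,0,0,0.3]]]' 25; python3 -m jog '[[[0,0,0,0,0,0,0.3],[0,0,0,0,0,0,0.2],[0,0,0,0,0,0,0.2],[0,0,0,0,0,0,0.2],[0,0,0,0,0,0,0.2],[0,0,0,0,0,0,0.2],[0,0,0,0,0,-0.01,0.2],[0,0,0,0,0,-0.01,0.2]]]'
```

```text
clock: 4.23
ee_pos: [567.4, -205.6, 33.2]
tool_rot: [3.141, 0.002, 2.851]
contact_force: [-0.5, 0.3, 0.4]
width: 36.7
gripper_force: 0.0
clock: 4.9
ee_pos: [566.2, -205.3, 52.7]
tool_rot: [3.142, -0.001, 2.851]
contact_force: [0.7, -0.7, -0.5]
width: 31.9
gripper_force: 25.0
```

```bash
python3 -m jog '[[[0,0,0,0,0,-0.03,0.2],[0,0,0,0,0,-0.03,0.2],[0,0,0,0,0,-0.03,0.2],[0,0,0,0,0.02,-0.02,0.2],[0,0,0,0,0.035,0,0.2],[0,0,0,0,0.035,0,0.2],[0,0,0,0,0.035,0,0.2],[0,0,0,0,0.035,0,0.2]]]'
python3 - <<'E'
from h import *
y=np.array([.285,.958]);t=np.array([543,111.])+35*y;print(t)
togo([*t,150],2.85)
cv2.imwrite("pics/w2.png",optics.read_camera("wrist"))
E
```

```text
clock: 5.57
ee_pos: [612.8, -50.7, 163.6]
tool_rot: [3.141, 0.001, 2.85]
contact_force: [-0.9, -0.2, -1.1]
width: 32.0
gripper_force: 25.0
[552.975 144.53 ]
tcp [612.8 -50.7 163.6] [3.141e+00 1.000e-03 2.850e+00] clock 5.57 shift tool mm [113.3 169.8  13.6]
yaw 2.85 wz 0.0 q7 1.055
```

View pics/w2.png

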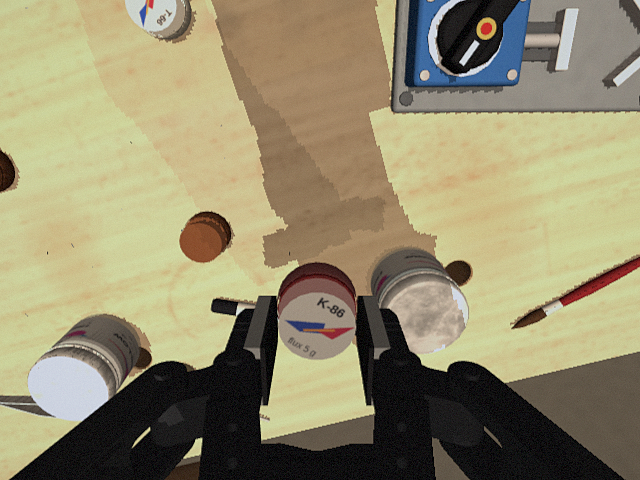

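The jar is held upright, lid at (317,325). The fixture is at top right, so I'll shift to get the camera above it.

```bash
python3 -m jog '[[[0,0,0,0.003,0.028,0,0.2],[0,0,0,0.003,0.028,0,0.2],[0,0,0,0.003,0.028,0,0.2],[0,0,0,0.003,0.028,0,0.2],[0,0,0,0.003,0.028,0,0.2],[0,0,0,0.003,0.02,0,0.2],[0,0,0,0,0,0,0.2],[0,0,0,0,0,0,0.2]]]'
python3 - <<'E'
from h import *
s=observe();print("jar lid", ray("wrist",(317,325),s["ee_pos"][2]-6.7),s["ee_pos"])
togo([553,144.5,150],2.85)
cv2.imwrite("pics/w3.png",optics.read_camera("wrist"))
find("wrist",[("telltale_top",70),("jaw_face",20)])
E
```

```text
clock: 6.28
ee_pos: [640.8, 107.9, 162.9]
tool_rot: [3.141, -0.0, 2.854]
contact_force: [0.4, -0.8, -0.1]
width: 32.3
gripper_force: 25.0
jar lid [639.  108.8 156.2] [640.83353118 107.90646864 162.94804061]
tcp [640.8 107.9 162.9] [ 3.141 -0.     2.854] clock 6.28 shift tool mm [94.6 10.2 13. ]
yaw 2.854 wz 0.004 q7 0.855
wrist telltale_top 0.46 [162.8  68.4] [527.1  58.1  70. ]
wrist jaw_face 0.97 [292.3  73.5] [545.3 116.9  20. ]
wrist jaw_face 0.32 [315.3 311. ] [709.2  82.1  20. ]
```

View pics/w3.png

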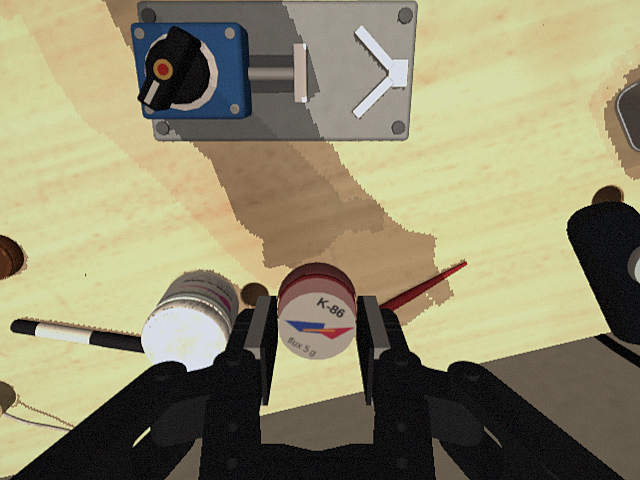

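The fixture is seen squarely: plate corners at about (137,1), (417,1), (410,139) and (155,139), jaw face at column 306, V jaw at (397,73), tell-tale at (163,69).

Run:
```python
from h import *
r=lambda u,v,z:ray("wrist",(u,v),z)
C=np.array([r(417,1,12),r(410,139,12),r(155,139,12),r(137,1,12)]);print(C,C.mean(0))
d=(C[0]+C[1]-C[2]-C[3])[:2];print(np.linalg.norm(d)/2,np.arctan2(d[1],d[0])-np.pi/2)
print("tell",r(163,69,70),"jawface",(r(306,44,23)+r(306,101,23))/2,"apex",r(392,73,23))
a=r(143,107,69.5);b=r(192,30,69.5);print("bar",a,b,np.arctan2((b-a)[1],(b-a)[0]))
togo([553,143.5,150],2.854)
```

```text
[[527.9 201.1  12. ]
 [606.6 179.5  12. ]
 [557.2  15.8  12. ]
 [479.   39.3  12. ]] [542.675 108.925  12.   ]
170.00966149016355 -0.29328782992557945
tell [527.4  57.7  70. ] jawface [547.7 125.1  23. ] apex [562.8 175.5  23. ]
bar [541.1  40.2  69.5] [515.2  78.3  69.5] 2.167829389253868
tcp [641.1 103.8 162.6] [-3.14   0.     2.848] clock 6.43 shift tool mm [95.8 12.6 12.5]
yaw 2.848 wz -0.006 q7 0.855
```

```bash
python3 -m jog '[[[0,0,0,0.02,0.003,0,0.2],[0,0,0,0.02,0.003,0.005,0.2],[0,0,0,0.02,0.003,0.01,0.2],[0,0,0,0.018,0.002,0.015,0.2],[0,0,0,0.016,0.002,0.02,0.2],[0,0,0,0,0,0.02,0.2],[0,0,0,0,0,0.01,0.2],[0,0,0,0,0,0,0.2]]]'
python3 - <<'E'
from h import *
togo([554.5,143.5,45],2.85)
E
```

```text
clock: 7.1
ee_pos: [554.0, 143.6, 80.6]
tool_rot: [-3.139, -0.002, 2.849]
contact_force: [0.5, -0.4, 0.1]
width: 31.8
gripper_force: 25.0
tcp [554.  143.6  80.6] [-3.139e+00 -2.000e-03  2.849e+00] clock 7.1 shift tool mm [-0.6  0.2 35.6]
yaw 2.849 wz -0.001 q7 0.699
```

```bash
python3 -m jog '[[[0,0,0,0,0,0.015,0.2],[0,0,0,0,0,0.01,0.2],[0,0,0,0,0,0.006,0.2],[0,0,0,0,0,0.002,0.2],[0,0,0,0,0,0.001,0.2],[0,0,0,0,0,0.001,0.2],[0,0,0,0,0,0,0.2],[0,0,0,0,0,0,0.2]]]'
python3 - <<'E'
from h import *
s=observe();print(s["contact_force"].round(2))
cv2.imwrite("pics/w4.png",optics.read_camera("wrist")[100:480,100:540])
E
```

```text
clock: 7.77
ee_pos: [555.1, 145.7, 47.7]
tool_rot: [3.141, 0.001, 2.851]
contact_force: [0.7, 0.2, -0.7]
width: 32.3
gripper_force: 25.0
[ 0.67  0.18 -0.7 ]
```

View pics/w4.png

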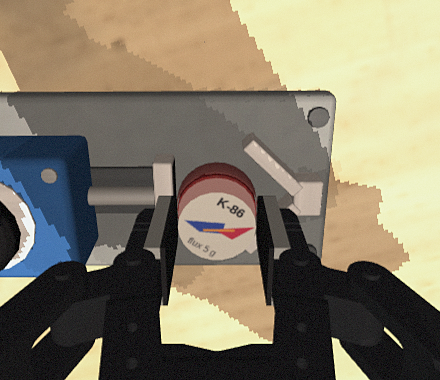

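The jar is between the sliding jaw (left) and the V. I'll lower it the last millimetres.

```bash
python3 -m jog '[[[0,0,0,0,0,0.0005,0.2],[0,0,0,0,0,0.0005,0.2],[0,0,0,0,0,0.0005,0.2],[0,0,0,0,0,0,0.2],[0,0,0,0,0,0,0.2],[0,0,0,0,0,0,0.2],[0,0,0,0,0,0,0.2],[0,0,0,0,0,0,0.2]]]'
```

```text
clock: 8.48
ee_pos: [554.8, 145.7, 45.8]
tool_rot: [3.141, 0.0, 2.851]
contact_force: [-0.5, 0.7, 0.1]
width: 32.1
gripper_force: 25.0
```

```bash
python3 -m jog '[[[0,0,0,0,0,0.0005,0.2],[0,0,0,0,0,0.0005,0.2],[0,0,0,0,0,0.0005,0.2],[0,0,0,0,0,0,0.2],[0,0,0,0,0,0,0.2],[0,0,0,0,0,0,0.2],[0,0,0,0,0,0,0.2],[0,0,0,0,0,0,0.2]]]'
```

```text
clock: 9.15
ee_pos: [554.9, 145.7, 45.5]
tool_rot: [3.141, 0.001, 2.851]
contact_force: [-1.6, -0.6, 10.4]
width: 31.8
gripper_force: 26.1
```

```bash
python3 -m jog '[[[0,0,0,0,0,-0.0005,0.2],[0,0,0,0,0,0,0.2],[0,0,0,0,0,0,0.55],[0,0,0,0,0,0,0.55],[0,0,0,0,0,0,0.55],[0,0,0,0,0,0,0.55],[0,0,0,0,0,-0.01,0.55],[0,0,0,0,0,-0.02,0.55]]]'; python3 -m jog '[[[0,0,0,0,0,-0.03,0.55],[0,0,0,0,0,-0.03,0.55],[0,0,0,0,0,-0.03,0.55],[0,0,0,0.02,0,-0.02,0.55],[0,0,0,0.03,-0.02,0,0.4],[0,0,0,0,-0.03,0,0.4],[0,0,0,0,-0.03,0,0.4],[0,0,0,0,0,0,0.4]]]';  python3 - <<'E'
from h import *
togo([527.6,59.5,150],0.7)
cv2.imwrite("pics/w5.png",optics.read_camera("wrist"))
find("wrist",[("telltale_top",70),("knob_grip",60),("red_jar_mid",25)])
E
```

```text
clock: 9.82
ee_pos: [553.2, 145.2, 73.6]
tool_rot: [-3.139, -0.004, 2.851]
contact_force: [-0.0, -0.3, 0.4]
width: 47.1
gripper_force: 0.0
clock: 10.48
ee_pos: [481.0, 76.3, 185.3]
tool_rot: [-3.134, -0.002, 2.844]
contact_force: [-1.3, -0.7, -0.1]
width: 34.2
gripper_force: 0.0
tcp [481.   76.3 185.3] [-3.134e+00 -2.000e-03  2.844e+00] clock 10.48 shift tool mm [-49.6  -2.1  35.2]
yaw 2.844 wz -0.998 q7 0.77
wrist telltale_top 0.55 [316.1 301.3] [530.1  67.9  70. ]
wrist knob_grip 0.95 [312.9 291.1] [527.8  68.2  60. ]
wrist red_jar_mid 0.94 [429.5 275.5] [558.5 154.7  25. ]
```

View pics/w5.png

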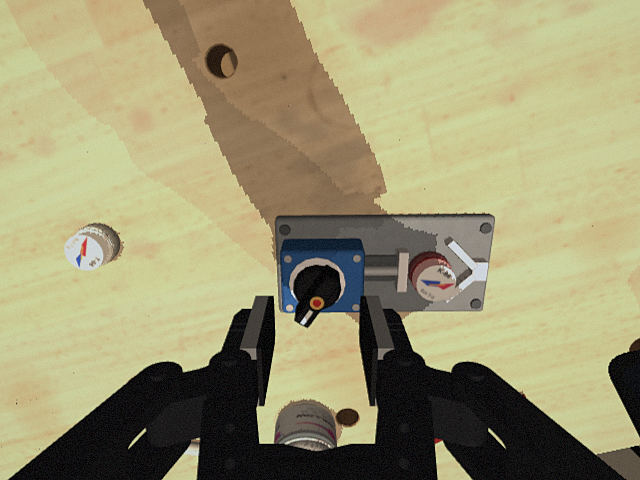

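The jar stands alone between the jaws, lid at (435,277). The knob pin is at (317,302), and the bar's pointer points to (303,322). I'll rotate towards the bar and measure again at rest.

```bash
python3 -m jog '[[[0,0,0.11,0,0,0,0.4],[0,0,0.11,0,0,0,0.4],[0,0,0.11,0,0,0,0.4],[0,0,0.11,0,0,0,0.4],[0,0,0.11,0,0,0.01,0.4],[0,0,0,0,0,0.01,0.4],[0,0,0,0,0,0,0.4],[0,0,0,0,0,0,0.4]]]';  python3 - <<'E'
from h import *
togo([527.6,59.5,150],2.27)
im=optics.read_camera("wrist");find("wrist",[("telltale_top",70),("knob_grip",60),("red_jar_mid",25)])
u,v=proj("wrist",[527.6,59.5,65]).astype(int);x0,y0=max(u-80,0),max(v-70,0);print(u,v,x0,y0)
cv2.imwrite("pics/w6.png",cv2.resize(im[y0:y0+140,x0:x0+160],None,fx=5,fy=5,interpolation=cv2.INTER_CUBIC)[:600])
E
```

```text
clock: 11.35
ee_pos: [484.0, 84.6, 164.6]
tool_rot: [-3.141, -0.001, 2.303]
contact_force: [-0.3, 0.5, -0.4]
width: 34.2
gripper_force: 0.0
tcp [484.   84.6 164.6] [-3.141e+00 -1.000e-03  2.303e+00] clock 11.35 shift tool mm [-47.8  15.6  14.5]
yaw 2.303 wz 0.033 q7 0.405
wrist knob_grip 0.69 [337.4 304. ] [524.4  60.2  60. ]
wrist red_jar_mid 0.55 [453.  224.6] [556.5 145.7  25. ]
341 311 261 241
```

View pics/w6.png

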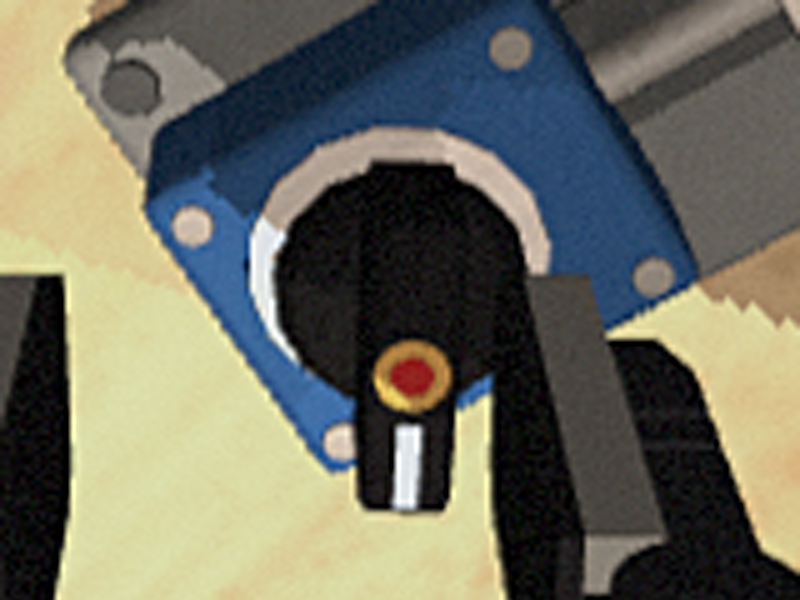

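The pin is at crop (412,377), i.e. picture (343,316). The bar runs almost vertically in the picture, from crop (403,510) to (411,165).

Run:
```python
from h import *
f=lambda u,v,z:ray("wrist",(u/5+261-.4,v/5+241-.4),z)
p=f(412,377,70);a=f(403,510,69.5);b=f(411,165,69.5);print(p,a,b)
for q in(p,b): print(np.linalg.norm((a-q)[:2]),np.arctan2(*(a-q)[1::-1]))
togo([*p[:2],110],np.arctan2(*(a-p)[1::-1]))
print("zeroaxis err",observe()["torque"])
```

```text
[528.5  59.9  70. ] [541.2  44.7  69.5] [508.7  80.9  69.5]
19.80732187853777 -0.8747652264962283
48.64863821321213 -0.8392035315043267
tcp [484.4  83.7 165.2] [3.14  0.    2.301] clock 11.55 shift tool mm [-47.2  16.9  55.3]
yaw 2.301 wz 0.035 q7 0.404
zeroaxis err [-0.0066055   0.06805924 -0.00461377]
```

```bash
python3 -m jog '[[[0,0,0.02,-0.016,0.006,0.005,0.4],[0,0,0,-0.016,0.0055,0.01,0.4],[0,0,0,-0.015,0.005,0.015,0.4],[0,0,0,0,0,0.02,0.4],[0,0,0,0,0,0.02,0.4],[0,0,0,0,0,0,0.4],[0,0,0,0,0,0,0.4],[0,0,0,0,0,0,0.4]]]';  python3 - <<'E'
from h import *
togo([528.2,59.8,68],2.28)
E
```

```text
clock: 12.22
ee_pos: [527.8, 59.0, 95.7]
tool_rot: [3.14, 0.0, 2.281]
contact_force: [-0.1, -0.3, -0.3]
width: 34.5
gripper_force: 0.0
tcp [527.8  59.   95.7] [3.14  0.    2.281] clock 12.22 shift tool mm [ 0.3  0.8 27.7]
yaw 2.281 wz 0.001 q7 0.439
```

```bash
python3 -m jog '[[[0,0,0,0,0.0005,0.012,0.4],[0,0,0,0,0,0.008,0.4],[0,0,0,0,0,0.005,0.4],[0,0,0,0,0,0,0.3],[0,0,0,0,0,0,0],[0,0,0,0,0,0,0],[0,0,0,0,0,0,0],[0,0,0,0,0,0,0]]]' 60;  python3 - <<'E'
from h import *
s=observe();togo([528.2,59.8,68],2.28);print(s["contact_force"].round(2),s["torque"].round(3),s["width"],s["gripper_force"])
E
```

```text
clock: 12.88
ee_pos: [528.4, 59.5, 70.5]
tool_rot: [3.14, 0.001, 2.281]
contact_force: [0.4, 1.2, 5.6]
width: 11.0
gripper_force: 60.5
tcp [528.4  59.5  70.5] [3.140e+00 1.000e-03 2.281e+00] clock 12.88 shift tool mm [0.4 0.  2.5]
yaw 2.281 wz 0.001 q7 0.435
[0.41 1.2  5.64] [0.047 0.047 0.048] 10.966804666350196 60.52134213010049
```

```bash
cat > t.py <<'E'
from h import *
s=observe();print("tz",s["torque"].round(3),"F",s["contact_force"].round(1),"yaw",round(s["tool_rot"][2],3),"q7",s["q"][6].round(3),"turned",round(2.281-s["tool_rot"][2],3))
E
python3 -m jog '[[[0,0,0.05,0,0,-0.0005,0],[0,0,0.05,0,0,0,0],[0,0,0.05,0,0,0,0],[0,0,0.05,0,0,0,0],[0,0,0.05,0,0,0,0],[0,0,0.05,0,0,0,0],[0,0,0,0,0,0,0],[0,0,0,0,0,0,0]]]'; python3 t.py
python3 -m jog '[[[0,0,0.05,0,0,0,0],[0,0,0.05,0,0,0,0],[0,0,0.05,0,0,0,0],[0,0,0.05,0,0,0,0],[0,0,0.05,0,0,0,0],[0,0,0.05,0,0,0,0],[0,0,0,0,0,0,0],[0,0,0,0,0,0,0]]]'; python3 t.py
```

```text
clock: 13.55
ee_pos: [527.9, 59.2, 70.6]
tool_rot: [3.141, 0.0, 1.982]
contact_force: [0.1, 0.6, 3.3]
width: 10.4
gripper_force: 60.2
tz [ 0.024 -0.001  0.011] F [0.1 0.6 3.3] yaw 1.982 q7 0.268 turned 0.299
clock: 14.22
ee_pos: [527.4, 59.1, 70.5]
tool_rot: [-3.141, -0.0, 1.683]
contact_force: [-0.5, 0.2, 5.8]
width: 10.4
gripper_force: 60.5
tz [0.016 0.25  0.051] F [-0.5  0.2  5.8] yaw 1.683 q7 0.102 turned 0.598
```

```bash
python3 -m jog '[[[0,0,0.04,0,0,0,0],[0,0,0.04,0,0,0,0],[0,0,0.04,0,0,0,0],[0,0,0.04,0,0,0,0],[0,0,0.04,0,0,0,0],[0,0,0,0,0,0,0],[0,0,0,0,0,0,0],[0,0,0,0,0,0,0]]]'|grep clock; python3 t.py
python3 -m jog '[[[0,0,0.04,0,0,0,0],[0,0,0.04,0,0,0,0],[0,0,0.04,0,0,0,0],[0,0,0.04,0,0,0,0],[0,0,0.04,0,0,0,0],[0,0,0,0,0,0,0],[0,0,0,0,0,0,0],[0,0,0,0,0,0,0]]]'|grep clock; python3 t.py
```

```text
clock: 14.88
tz [-0.056  0.393  0.165] F [-1.  -0.6  6.2] yaw 1.484 q7 -0.01 turned 0.797
clock: 15.55
tz [-0.029  0.506  0.17 ] F [-2.9  0.1  7. ] yaw 1.284 q7 -0.122 turned 0.997
```

```bash
python3 -m jog '[[[0,0,0.04,0,0,0,0],[0,0,0.04,0,0,0,0],[0,0,0.04,0,0,0,0],[0,0,0.04,0,0,0,0],[0,0,0.04,0,0,0,0],[0,0,0,0,0,0,0],[0,0,0,0,0,0,0],[0,0,0,0,0,0,0]]]'|grep clock; python3 t.py
python3 -m jog '[[[0,0,0.04,0,0,0,0],[0,0,0.04,0,0,0,0],[0,0,0.04,0,0,0,0],[0,0,0.04,0,0,0,0],[0,0,0.03,0,0,0,0],[0,0,0,0,0,0,0],[0,0,0,0,0,0,0],[0,0,0,0,0,0,0]]]'|grep clock; python3 t.py
```

```text
clock: 16.22
tz [0.009 0.581 0.092] F [-3.   0.1  6.6] yaw 1.084 q7 -0.236 turned 1.197
clock: 16.88
tz [0.15  0.715 0.191] F [-3.5  0.8  8.1] yaw 0.894 q7 -0.345 turned 1.387
```

```bash
cat > t.py <<'E'
from h import *
T=[];
for i in range(4):
    s=observe();T.append(np.r_[s["torque"],s["contact_force"]]);im=optics.read_camera("wrist")
T=np.mean(T,0);print("mean tz %.3f"%T[2],"F",T[3:].round(1),"turned",round(2.281-s["tool_rot"][2],3),"clock",round(float(s["clock"]),1))
cv2.imwrite("last.png",im)
E
python3 -m jog '[[[0,0,0.02,0,0,0,0],[0,0,0.02,0,0,0,0],[0,0,0.02,0,0,0,0],[0,0,0,0,0,0,0],[0,0,0,0,0,0,0],[0,0,0,0,0,0,0],[0,0,0,0,0,0,0],[0,0,0,0,0,0,0]]]'|grep clock; python3 t.py
python3 -m jog '[[[0,0,0.02,0,0,0,0],[0,0,0.02,0,0,0,0],[0,0,0.02,0,0,0,0],[0,0,0,0,0,0,0],[0,0,0,0,0,0,0],[0,0,0,0,0,0,0],[0,0,0,0,0,0,0],[0,0,0,0,0,0,0]]]'|grep clock; python3 t.py
```

```text
clock: 17.55
mean tz 0.163 F [-3.5  0.9  8.1] turned 1.447 clock 17.7
clock: 18.42
mean tz 0.172 F [-3.6  0.3  8.1] turned 1.507 clock 18.6
```

```bash
for i in 1; do python3 -m jog '[[[0,0,0.02,0,0,0,0],[0,0,0.02,0,0,0,0],[0,0,0.02,0,0,0,0],[0,0,0,0,0,0,0],[0,0,0,0,0,0,0],[0,0,0,0,0,0,0],[0,0,0,0,0,0,0],[0,0,0,0,0,0,0]]]'|grep clock; python3 t.py; done
python3 - <<'E'
import cv2;im=cv2.imread("last.png");cv2.imwrite("pics/w7.png",cv2.resize(im[200:420,160:480],None,fx=2.5,fy=2.5))
E
```

```text
clock: 19.28
mean tz 0.172 F [-3.3  0.6  8.6] turned 1.566 clock 19.4
```

View pics/w7.png

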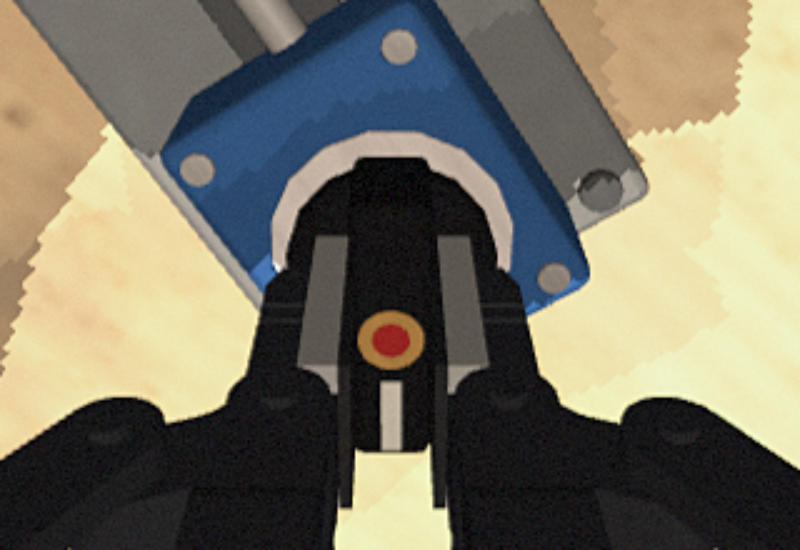

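The pin (crop 391,340) shows flush with the bar and the grip is centred. I'll track its centroid along with the torque.

```bash
cat >> t.py <<'E'
c=im[310:360,290:345].astype(float);w=np.clip(c[...,2]-1.6*c[...,1]-20,0,None);g=np.clip(c[...,1]-c[...,0]*1.3-20,0,None)
cen=lambda w:(np.array([(w*np.mgrid[:50,:55][0]).sum(),(w*np.mgrid[:50,:55][1]).sum()])/w.sum()).round(2)
print("red rc",cen(w),"sum",w.sum().round(),"gold",cen(g))
E
python3 - <<'E'
exec(open('t.py').read().split("c=im")[0].split("T=[]")[0])
im=cv2.imread("last.png")
exec("c=im"+open('t.py').read().split("c=im")[1])
E
python3 -m jog '[[[0,0,0.02,0,0,0,0],[0,0,0.02,0,0,0,0],[0,0,0.02,0,0,0,0],[0,0,0,0,0,0,0],[0,0,0,0,0,0,0],[0,0,0,0,0,0,0],[0,0,0,0,0,0,0],[0,0,0,0,0,0,0]]]'|grep clock; python3 t.py
```

```text
red rc [25.71 26.04] sum 10611.0 gold [25.47 25.71]
clock: 20.15
mean tz 0.180 F [-3.7  0.9  8.7] turned 1.626 clock 20.3
red rc [25.79 26.03] sum 10555.0 gold [25.56 25.8 ]
```

```bash
python3 -m jog '[[[0,0,0.02,0,0,0,0],[0,0,0.02,0,0,0,0],[0,0,0.02,0,0,0,0],[0,0,0,0,0,0,0],[0,0,0,0,0,0,0],[0,0,0,0,0,0,0],[0,0,0,0,0,0,0],[0,0,0,0,0,0,0]]]'|grep clock; python3 t.py
```

```text
clock: 21.02
mean tz 0.166 F [-3.9  1.   9. ] turned 1.686 clock 21.2
red rc [25.83 26.04] sum 10485.0 gold [25.56 25.82]
```

```bash
python3 -m jog '[[[0,0,0.02,0,0,0,0],[0,0,0.02,0,0,0,0],[0,0,0.02,0,0,0,0],[0,0,0,0,0,0,0],[0,0,0,0,0,0,0],[0,0,0,0,0,0,0],[0,0,0,0,0,0,0],[0,0,0,0,0,0,0]]]'|grep clock; python3 t.py
```

```text
clock: 21.88
mean tz 0.159 F [-4.3  1.9  8.8] turned 1.746 clock 22.0
red rc [25.88 26.04] sum 10452.0 gold [25.7 25.8]
```

```bash
python3 -m jog '[[[0,0,0.02,0,0,0,0],[0,0,0.02,0,0,0,0],[0,0,0.02,0,0,0,0],[0,0,0,0,0,0,0],[0,0,0,0,0,0,0],[0,0,0,0,0,0,0],[0,0,0,0,0,0,0],[0,0,0,0,0,0,0]]]'|grep clock; python3 t.py
```

```text
clock: 22.75
mean tz 0.156 F [-3.9  1.5  8.8] turned 1.806 clock 22.9
red rc [25.89 26.01] sum 10441.0 gold [25.76 25.81]
```

```bash
python3 -m jog '[[[0,0,0.02,0,0,0,0],[0,0,0.02,0,0,0,0],[0,0,0.02,0,0,0,0],[0,0,0,0,0,0,0],[0,0,0,0,0,0,0],[0,0,0,0,0,0,0],[0,0,0,0,0,0,0],[0,0,0,0,0,0,0]]]'|grep clock; python3 t.py
```

```text
clock: 23.62
mean tz 0.160 F [-4.1  1.9  8.9] turned 1.866 clock 23.8
red rc [25.94 26.05] sum 10398.0 gold [25.81 25.75]
```

```bash
python3 -m jog '[[[0,0,0.02,0,0,0,0],[0,0,0.02,0,0,0,0],[0,0,0.02,0,0,0,0],[0,0,0,0,0,0,0],[0,0,0,0,0,0,0],[0,0,0,0,0,0,0],[0,0,0,0,0,0,0],[0,0,0,0,0,0,0]]]'|grep clock; python3 t.py
```

```text
clock: 24.48
mean tz 0.171 F [-4.6  2.2  9.4] turned 1.926 clock 24.6
red rc [26.   26.08] sum 10366.0 gold [25.85 25.92]
```

```bash
python3 -m jog '[[[0,0,0.02,0,0,0,0],[0,0,0.02,0,0,0,0],[0,0,0.02,0,0,0,0],[0,0,0,0,0,0,0],[0,0,0,0,0,0,0],[0,0,0,0,0,0,0],[0,0,0,0,0,0,0],[0,0,0,0,0,0,0]]]'|grep clock; python3 t.py
```

```text
clock: 25.35
mean tz 0.151 F [-4.6  2.2  9.1] turned 1.986 clock 25.5
red rc [26.03 26.04] sum 10389.0 gold [25.83 25.86]
```

```bash
python3 -m jog '[[[0,0,0.02,0,0,0,0],[0,0,0.02,0,0,0,0],[0,0,0.02,0,0,0,0],[0,0,0,0,0,0,0],[0,0,0,0,0,0,0],[0,0,0,0,0,0,0],[0,0,0,0,0,0,0],[0,0,0,0,0,0,0]]]'|grep clock; python3 t.py
```

```text
clock: 26.22
mean tz 0.190 F [-4.8  2.3  9.3] turned 2.046 clock 26.4
red rc [26.07 26.07] sum 10406.0 gold [25.83 25.82]
```

```bash
python3 -m jog '[[[0,0,0.02,0,0,0,0],[0,0,0.01,0,0,0,0],[0,0,0.01,0,0,0,0],[0,0,0,0,0,0,0],[0,0,0,0,0,0,0],[0,0,0,0,0,0,0],[0,0,0,0,0,0,0],[0,0,0,0,0,0,0]]]'|grep clock; python3 t.py
```

```text
clock: 27.08
mean tz 0.242 F [-4.8  2.7  9.9] turned 2.086 clock 27.2
red rc [26.13 26.09] sum 10348.0 gold [25.86 25.88]
```

```bash
python3 -m jog '[[[0,0,0.02,0,0,0,0],[0,0,0.02,0,0,0,0],[0,0,0.02,0,0,0,0],[0,0,0,0,0,0,0],[0,0,0,0,0,0,0],[0,0,0,0,0,0,0],[0,0,0,0,0,0,0],[0,0,0,0,0,0,0]]]'|grep clock; python3 t.py
```

```text
clock: 27.95
mean tz 0.277 F [-4.8  2.3  9.9] turned 2.145 clock 28.1
red rc [26.17 26.12] sum 10396.0 gold [25.89 25.83]
```

```bash
python3 -m jog '[[[0,0,0.02,0,0,0,0],[0,0,0.02,0,0,0,0],[0,0,0.02,0,0,0,0],[0,0,0,0,0,0,0],[0,0,0,0,0,0,0],[0,0,0,0,0,0,0],[0,0,0,0,0,0,0],[0,0,0,0,0,0,0]]]'|grep clock; python3 t.py
```

```text
clock: 28.82
mean tz 0.299 F [-4.8  2.3  9.8] turned 2.205 clock 29.0
red rc [26.33 26.13] sum 10845.0 gold [25.9  25.88]
```

```bash
python3 -m jog '[[[0,0,0.02,0,0,0,0],[0,0,0.02,0,0,0,0],[0,0,0.02,0,0,0,0],[0,0,0.02,0,0,0,0],[0,0,0,0,0,0,0],[0,0,0,0,0,0,0],[0,0,0,0,0,0,0],[0,0,0,0,0,0,0]]]'|grep clock; python3 t.py
```

```text
clock: 29.68
mean tz 0.310 F [-4.3  2.8 10.2] turned 2.285 clock 29.8
red rc [26.76 26.16] sum 11533.0 gold [25.75 25.95]
```

Torque has levelled at 0.30 and the pin has started to rise, by about 0.6 mm. Stopping here and letting go.

```bash
python3 -m jog '[[[0,0,0,0,0,0,0.35],[0,0,0,0,0,0,0.35],[0,0,0,0,0,0,0.35],[0,0,0,0,0,0,0.35],[0,0,0,0,0,-0.01,0.35],[0,0,0,0,0,-0.02,0.35],[0,0,0,0,0,-0.03,0.35],[0,0,0,0,0,-0.03,0.35]]]'; python3 -m jog '[[[0,0,0,0,0,-0.03,0.35],[0,0,0,0.03,0,-0.03,0.35],[0,0,0,0.03,0,-0.02,0.35],[0,0,0,0.03,0,0,0.35],[0,0,0,0,0,0,0.35],[0,0,0,0,0,0,0.35],[0,0,0,0,0,0,0.35],[0,0,0,0,0,0,0.35]]]'
python3 - <<'E'
from h import *
im=optics.read_camera("wrist");find("wrist",[("red_jar_mid",25),("jaw_face",20),("telltale_top",70.6)])
optics.read_camera("top");find("top",[("red_jar_mid",25),("jaw_face",20),("frit_jar_a",29)])
print("seat expected",np.array([542.8,110])+40*np.array([.287,.958]))
s=observe();print(s["contact_force"].round(1),s["ee_pos"])
E
```

```text
clock: 30.55
ee_pos: [527.0, 58.7, 161.4]
tool_rot: [3.141, 0.002, -0.01]
contact_force: [0.4, -0.2, 0.0]
width: 30.1
gripper_force: 0.0
clock: 31.22
ee_pos: [615.5, 58.1, 239.3]
tool_rot: [-3.141, 0.002, -0.01]
contact_force: [-0.2, 0.5, 0.8]
width: 29.6
gripper_force: 0.0
wrist red_jar_mid 0.96 [209.5 263.8] [553.1 157.5  25. ]
wrist red_jar_mid 0.91 [527.3 201.5] [ 609.4 -124.7   25. ]
wrist red_jar_mid 0.91 [631.  289.5] [ 523. -236.   25.]
wrist jaw_face 0.59 [236.  267.5] [547.2 134.6  20. ]
top red_jar_mid 0.7 [219.4 244.9] [555.5 152.7  25. ]
top red_jar_mid 0.47 [354.1 223.9] [ 595.1 -128.4   25. ]
top red_jar_mid 0.47 [419.8 262.6] [ 512.  -262.2   25. ]
top jaw_face 0.45 [230.3 251.6] [541.6 130.9  20. ]
top frit_jar_a 0.56 [292.5 181.9] [685.8  -0.8  29. ]
top frit_jar_a 0.41 [262.6 255.7] [531.3  62.6  29. ]
seat expected [554.28 148.32]
[-0.2  0.4  0.2] [616.96999115  58.30640872 239.7485092 ]
```

```bash
python3 -c "
from cell import ticket;print(ticket.finish_job())"
```

```text
the job is handed in; nothing more can be done
None
```

The job is handed in, with no verdict returned. The red jar is standing at the seat, clamped. The knob torque levelled off at about 0.30 N m, so the clutch slipped. The tell-tale is up an estimated 0.6 mm, the gripper is clear, and the arm came near no other jar.

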